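# Charge the boiler and show its indicator in the inspection mirror

### The arm

A 6-joint arm with a two-finger parallel gripper is mounted at the origin on the work surface. World frame = base frame: x ahead of the robot, y to its left, z up, the work surface at z = 0. Lengths are in m, angles in rad, forces in N, time in s.
With the tool pointing down it reaches from about 0.275 to 0.825 m from the base axis. Payload 4.9 kg.
Tool frame: the origin (TCP) lies midway between the tips of the shut fingers; the grasp point (between the pads) lies 19 mm behind it (grip_point_offset is the distance from the TCP to the grasp point, in m); z points along the fingers, y is the line along which they close (so a half turn about z gives the same grasp; the last joint's range is limited). The gripper opens to 85 mm and grips with 20 to 120 N. Pads are 22 mm wide; open, the fingers measure 114 mm over their backs; the gripper's body (76 mm by 85 mm) begins 54 mm behind the grasp point. The pads swing forward as they close: fully open they stand 13 mm farther back than shut.
Start: joints at [-1.256, 0.326, -0.193, 1.052, 0, 1.437], TCP at [0.239, -0.496, 0.231] pointing down, gripper open.
Joint ranges: [-2.65, 2.65], [-0.97, 1.79], [-1.3, 1.35], [-1.93, 2.1], [-1.47, 1.37], [-3.14, 3.14]. Speed limits (rad/s): [2.57, 2.57, 3.14, 3.14, 3.14, 3.14].

### API

Orientations are given as a rotation vector (axis times angle).
In Python, from cell import * gives the robot as it stands. Calls block until the motion is done:
- movep(position, orientation): joint-space move of the TCP to a pose.
- move_l(position, velocity=0.15, rot=None, until_force=None): straight line of the TCP; rot=None keeps the orientation; velocity is the mean speed in m/s. With until_force (N) it stops when the force on the tool has changed by that much, and returns True; else False.
- set_joints(angles): joint-space move.
- let_go() and grab(newtons=None): open the fingers fully, or close them until they stop; newtons is the grip in N (None keeps the last).
- sleep(seconds).
- ik(position, orientation): joint angles nearest the present ones, or None.
- get_state(): the state.
- grab_frame(name): name is "scene" or "top" or "wrist"; returns a dict with "img" (420x560x3 uint8, red, green, blue), "fx", "fy", "cx", "cy" (pixels), "cam_to_world" (4x4, takes a point from camera to world coordinates); the wrist camera has in their place "T_tool_cam" (4x4, takes a point from camera to tool coordinates, whose origin is the TCP and whose axes are the flange's). Camera axes: x right, y down, z forward; pixel columns grow to the right and rows downward; lengths in m; the calibration is good to about 2 mm. A picture is of the moment at which its call begins: read the wrist's pose just before it. There is no depth.
A pose or a line that the arm cannot do raises MotionError and nothing moves.
- sign_off(): hands the job in; it is judged then, once.
Trained networks look in the newest picture that a camera, given by its name, has taken for a name from the list of things; names that differ only in an ending like _2 or _b are one class to them, and where a whole thing is asked for, a point or a joint stands for the part that bears it (a point fixed in the world has none). Each returns a list of dicts, best first, with "score" (0 to 1); they miss things now and then, are a little off and sometimes report something else, mostly with a low value. They report only what shows in the picture. A call takes as long as a camera call.
- spot_in(camera, name): "centre" ([column, row] in pixels, amid what is visible of it).
- silhouettes(camera, name): "mask" (420x560 bool, what is visible of it) and "centre" ([column, row] in pixels, amid what is visible of it).
- tip_of(camera, name): "centre" ([column, row] in pixels: a listed point, or the origin of a listed thing).
The state is a dict: "clock": time; "q": joint angles; "joint_velocities": joint speeds; "tau": joint torques, N m; "position": TCP position; "eef_rot": TCP orientation; "contact_force": force on the tool from outside, world axes, zero at the start; "wrist_torque": the same for the moment, N m; "finger_gap": opening from 0.0 (shut) to 1.0 (fully open); "grasp_force": force on a finger pad.
Only numpy, scipy, OpenCV 4.12 (cv2) and the standard library are available. Lean on these libraries where they do the work, as an engineer would, in place of code of your own. Each camera call takes 0.05 s, during which the arm holds its last target. There are 200 camera calls.

### The job

Charge the boiler on the test rig with three full strokes of the hand pump, pressing the sprung lever right down and letting it come all the way back up each time. Then take the sprung inspection mirror by its yellow peg and turn it until the bench camera on the same stand would see the boiler's red indicator in the middle of the mirror. Finish while still holding the mirror steady at that angle, and leave everything else on the table where it is.

Things in the scene. Friction and masses are not known exactly. Their poses are not given: they have to be found in the camera images.
- rig: Test rig fixed to the table: aluminium plate 300 (x) x 250 (y) x 12 mm. Origin at table height, 25 mm to the +y side of the plate's centre; x points roughly away from the robot. Carries the blue pump (lever pivot x 60, y 50, z 150 mm; lever towards -x), a steel boiler (90 mm wide, top at 152 mm, at x 50, y -40) and a grey screen (4 x 130 mm, top at 137 mm, at x 115, y -80).
- pump_lever (a joint): Hand pump lever, rad: 0 = up at rest, 0.5 = fully down on its stop. It turns about the rig's y axis; the spring lifts it back by itself. Pressing at the pad takes about 4 N at the top to 11 N at the bottom. A full stroke: to the stop and back to rest.
- pump_pad (a point): Centre of the top of the black rubber pad on the lever's free end: 40 mm (along the lever) x 90 mm (along the rig's y) x 16 mm, 170 mm from the pivot. At rest it slopes 0.25 rad, free end up, 200 mm above the table; fully down it slopes as much the other way, 84 mm lower. Horizontally it ends within 5 mm of where it began (up to 7 mm off on the way).
- indicator (a point): Centre of the boiler's red indicator, a round cap 30 mm in diameter and 26 mm long that sticks out of the boiler towards the rig's -y side, 100 mm above the table. It is the marker to be seen in the mirror.
- stand: Inspection stand fixed to the table: dark steel bar 310 x 70 x 12 mm with the mirror on an upright pivot near one end and the bench camera (black box 45 x 50 x 46 mm on a post) near the other. Origin at table height under the mirror's pivot; x along the bar from mirror to camera, z up. The lens is at x = 195 mm, y = 0, 100 mm above the table, looking straight at the mirror's centre.
- mirror: Upright mirror, 76 x 76 mm glass in a black frame, top edge at 142 mm. Origin at the middle of the glass, 100 mm up, on the vertical axis it turns about; x = outward normal of the glass, z up. A light spring returns it to rest, facing the camera squarely; from there it turns only counter-clockwise seen from above, up to 1.25 rad, taking 0.05 to 0.2 Nm (0.5 to 2.2 N at the peg).
- mirror_peg (a point): Grip point on the yellow upright peg (16 mm diameter) on an arm behind the mirror: 90 mm from the mirror's axis, straight behind the glass (mirror's -x), 140 mm above the table; peg top at 155 mm, its arm's top at 86 mm. The peg is round and may turn between the fingers while it is led in an arc about the mirror's axis.
- view (a point): The camera's line of sight after reflection: origin at the middle of the glass, x along the reflected line, z up. A small geared brass pointer with orange tip (84 mm long, 36 mm above the table, under the mirror) turns twice as far as the mirror and shows it. It points at the indicator when the glass normal halves the angle between the directions from the glass to the lens and to the indicator.
- cup: Bystander: white cup, 80 mm wide, 95 mm high; origin under its centre.
- jar: Bystander: glass jar with red cap, 60 mm wide, 70 mm high; origin under its centre.
- meter: Bystander: red multimeter lying flat, 160 x 85 x 34 mm; origin under its centre.
- screwdriver: Bystander: screwdriver with orange handle, lying between the rig and the stand.

How it is judged:
On the way, in this order (a step that is already met when the one before it is completed fails the run):
1. first stroke: lever pressed right down (value of joint pump_lever above 0.44 rad), for 0.05 s.
2. first stroke: lever let right back up (value of joint pump_lever below 0.08 rad), for 0.05 s.
3. second stroke: lever pressed right down (value of joint pump_lever above 0.44 rad), for 0.05 s.
4. second stroke: lever let right back up (value of joint pump_lever below 0.08 rad), for 0.05 s.
5. third stroke: lever pressed right down (value of joint pump_lever above 0.44 rad), for 0.05 s.
6. third stroke: lever let right back up (value of joint pump_lever below 0.08 rad), for 0.05 s.
7. the fingers hold the mirror so that the camera's reflected line of sight meets the red indicator (y of indicator in the frame of view between -0.03 and 0.03 m and x of indicator in the frame of view above 0.1 m and contact force between the fingers and mirror above 0.3 N), for 0.3 s.
At the end, for the whole second after the job is handed in: The fingers touch the mirror (more than 0.3 N) and hold it still (under 0.1 rad/s), with the camera's line of sight, reflected in the middle of the mirror, passing within 30 mm of the centre of the red indicator; the pump lever is back up (under 0.08 rad) (all of step 7 and angular speed of mirror below 0.1 rad/s and value of joint pump_lever below 0.08 rad); the arm keeps its last pose, push and grip.
It fails at once if a bystander on the table is pushed or knocked (moved more than 30 mm) (distance of any of cup, jar, meter, screwdriver from where it was at the start of the episode above 0.03 m).
It also fails if it takes over 61 s, if anything falls off the work surface, if the arm or the gripper's body presses on something with over 40 N, if the wrist force passes 120 N, or if a joint passes its speed limit or range.

## Working session

There is one attempt and no reset: what is moved stays moved. The work goes in short steps, each a Python script; the robot and the scene stay as the last script left them, time stands still between calls to the robot, and variables do not carry over. Pictures are saved under pics/ and viewed, at most 10 in all, crops included, and the job is handed in when it is done.

```bash
mkdir -p pics; ls; cat > h.py <<'E'
from cell import *
import numpy as np, cv2
from scipy.spatial.transform import Rotation as R
def cam(name):
    s=get_state(); f=grab_frame(name)
    if name=="wrist":
        T=np.eye(4);T[:3,:3]=R.from_rotvec(s["eef_rot"]).as_matrix();T[:3,3]=s["position"]
        f["T"]=T@np.array(f["T_tool_cam"])
    else: f["T"]=np.array(f["cam_to_world"])
    return f
def ray(f,px):
    d=np.array([(px[0]-f["cx"])/f["fx"],(px[1]-f["cy"])/f["fy"],1.])
    return f["T"][:3,3],f["T"][:3,:3]@d
def atz(f,px,z):
    o,d=ray(f,px); return o+d*(z-o[2])/d[2]
def proj(f,p):
    c=np.linalg.inv(f["T"])@np.append(p,1); return [f["fx"]*c[0]/c[2]+f["cx"],f["fy"]*c[1]/c[2]+f["cy"]]
def save(f,n): cv2.imwrite(n,f["img"][:,:,::-1])
E
python3 - <<'E'
from h import *
np.set_printoptions(precision=3,suppress=True)
Z=dict(pump_pad=.2,indicator=.1,mirror_peg=.14,mirror=.1,rig=0,stand=0,cup=0,jar=0,meter=0,screwdriver=0.01)
ims=[]
for c in("top","scene"):
    f=cam(c);ims.append(f["img"]);print(c,f["T"][:3,3])
    for n,z in Z.items():
        for r in tip_of(c,n)[:2]: print(n,round(r["score"],2),np.array(r["centre"]),atz(f,r["centre"],z))
    save(f,f"pics/{c}.png")
E
```

```text
pics
top [ 0.461 -0.032  1.537]
pump_pad 0.65 [160.4 231. ] [0.48  0.314 0.2  ]
indicator 0.93 [218.6 180.5] [0.637 0.159 0.1  ]
mirror_peg 0.6 [316.7 227.9] [ 0.485 -0.142  0.14 ]
mirror 0.78 [331.5 199.3] [ 0.575 -0.192  0.1  ]
rig 0.98 [190.6 200.1] [0.584 0.265 0.   ]
stand 0.63 [328.5 206.3] [ 0.559 -0.193  0.   ]
jar 0.68 [188.8 196.1] [0.598 0.271 0.   ]
jar 0.54 [336.7 255.2] [ 0.397 -0.218  0.   ]
meter 0.64 [405.1 223.8] [ 0.499 -0.447  0.   ]
screwdriver 0.62 [270.5 181.1] [ 0.644 -0.001  0.01 ]
scene [ 0.877 -0.58   0.944]
pump_pad 0.61 [327.7 103.6] [0.488 0.307 0.2  ]
indicator 0.19 [253.1 282.5] [ 0.604 -0.239  0.1  ]
mirror_peg 0.87 [240.3 222.8] [ 0.499 -0.141  0.14 ]
mirror 0.64 [249.6 261.8] [ 0.566 -0.199  0.1  ]
mirror 0.27 [343.6 173.7] [0.622 0.179 0.1  ]
rig 0.57 [346.  171.8] [0.595 0.28  0.   ]
stand 0.94 [255.9 281.6] [ 0.576 -0.192  0.   ]
cup 0.66 [249.6 196.1] [0.399 0.031 0.   ]
cup 0.61 [172.3 342.9] [ 0.504 -0.429  0.   ]
jar 0.76 [193.6 255.1] [ 0.392 -0.219  0.   ]
meter 0.67 [171.7 343.2] [ 0.504 -0.43   0.   ]
meter 0.36 [317.8 236.7] [0.641 0.017 0.   ]
screwdriver 0.65 [319.6 237.5] [0.649 0.011 0.01 ]
```

View pics/top.png

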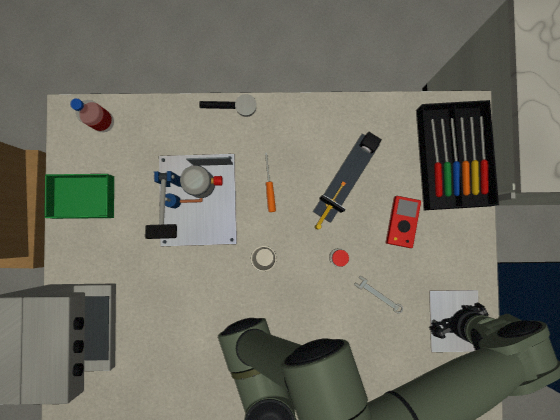

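View pics/scene.png

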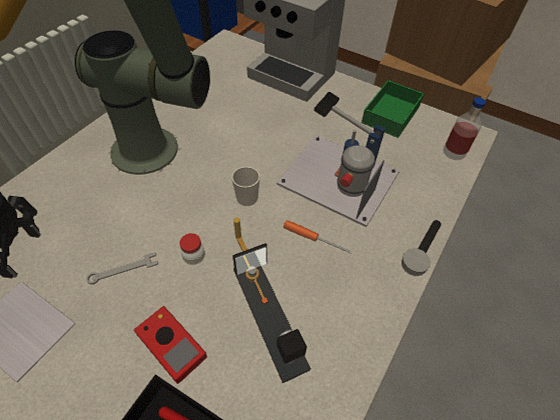

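The top and scene views agree with the detections: pad near (0.484, 0.31), mirror near (0.57, -0.195), peg near (0.495, -0.142) and indicator at (218,180) in the top view. In the top view the cup is at (263,258) and the jar at (340,257), both clear of the route if I stay high. I'll move above the pad and check it with the wrist camera.

```bash
python3 - <<'E'
from h import *
np.set_printoptions(precision=3,suppress=True)
print(get_state()["eef_rot"])
grab(30)
D=[np.pi,0,0]
movep([0.42,0.30,0.33],D)
f=cam("wrist"); save(f,"pics/w1.png")
for n,z in dict(pump_pad=.2,indicator=.1,rig=0).items():
    for r in tip_of("wrist",n)[:2]: print(n,round(r["score"],2),np.array(r["centre"]),atz(f,r["centre"],z))
for r in silhouettes("wrist","pump_lever")[:1]: print(r["score"],r["centre"])
print(get_state()["clock"],get_state()["contact_force"])
E
```

```text
[ 3.063  0.699 -0.   ]
pump_pad 0.83 [263.3 124.2] [0.483 0.315 0.2  ]
rig 0.86 [305.7  30.2] [0.589 0.268 0.   ]
0.59 [265.3, 116.9]
5.5333 [-0.54  -0.229  0.391]
```

View pics/w1.png

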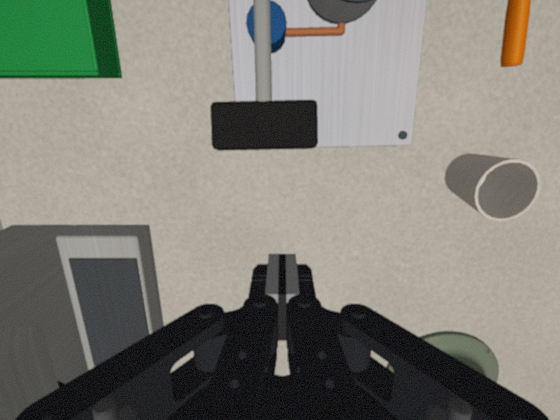

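The pad is at (264,125) in the wrist view, level with the rig axes, and it agrees with the top view at (0.483, 0.315). Next are the three strokes.

```bash
python3 - <<'E'
from h import *
np.set_printoptions(precision=3,suppress=True)
x,y=.483,.314
D=[np.pi,0,0]
movep([x,y,.225],D)
for i in range(3):
    r=move_l([x,y,.111],.09,until_force=22); sleep(.15)
    s=get_state();print(r,s["position"],s["contact_force"])
    move_l([x,y,.222],.12); sleep(.25)
    s=get_state();print(s["position"],s["contact_force"],s["clock"])
move_l([.43,.3,.33],.2)
f=cam("wrist")
for r in tip_of("wrist","pump_pad")[:1]: print(r["centre"],atz(f,r["centre"],.2))
E
```

```text
True [0.485 0.314 0.119] [-3.56  -1.987 12.187]
[0.483 0.314 0.221] [-0.304  0.217 -0.765] 8.6417
True [0.485 0.314 0.119] [-3.179 -0.983 12.362]
[0.483 0.314 0.221] [-0.115  0.321  0.259] 11.15
True [0.485 0.314 0.119] [-3.562 -1.477 12.627]
[0.483 0.314 0.221] [-0.545 -0.586 -0.546] 13.6583
[263.1, 137.8] [0.483 0.316 0.2  ]
```

Each stroke ended on the stop: TCP at 0.119 m on the sloping pad, with the force trip. It came back clear each time. Next is the mirror, seen from above.

```bash
python3 - <<'E'
from h import *
np.set_printoptions(precision=3,suppress=True)
movep([.48,-.17,.40],[np.pi,0,0]); let_go()
f=cam("wrist"); save(f,"pics/w2.png"); print(f["T"][:3,3])
for n,z in dict(mirror_peg=.14,mirror=.1,stand=0,indicator=.1,view=.1).items():
    for r in tip_of("wrist",n)[:2]: print(n,round(r["score"],2),np.array(r["centre"]),atz(f,r["centre"],z))
print(get_state()["clock"])
E
```

```text
[ 0.562 -0.17   0.541]
mirror_peg 0.74 [266.6 159.1] [ 0.491 -0.15   0.14 ]
mirror_peg 0.67 [ 9.8 79.6] [0.585 0.15  0.14 ]
mirror 0.93 [298.7  96.2] [ 0.566 -0.192  0.1  ]
mirror 0.71 [ 7.5 82.9] [0.583 0.185 0.1  ]
stand 0.75 [295.8  96.7] [ 0.566 -0.192  0.   ]
indicator 0.79 [19.4 35.4] [0.638 0.156 0.1  ]
indicator 0.17 [294.2  94.5] [ 0.568 -0.186  0.1  ]
view 0.82 [301.5  95.1] [ 0.568 -0.196  0.1  ]
19.9917
```

View pics/w2.png

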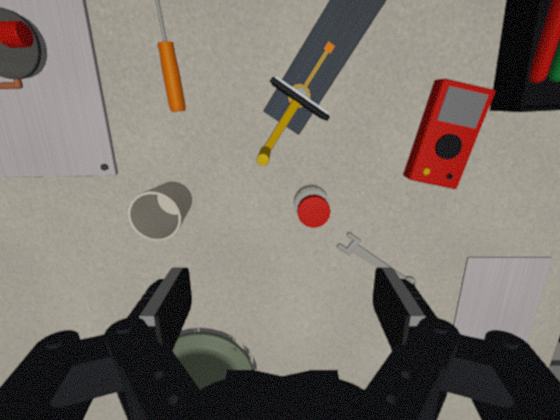

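The peg top shows at (263,156), the glass axis at about (300,95) and the pointer tip at (330,46). These give C=(0.567, -0.194), stand heading about -0.55 rad and a peg radius of 89 mm (90 expected). The turn needed is about 0.96 rad, so I'll grip the peg and lead it round.

```bash
cat > m.py <<'E'
from h import *
np.set_printoptions(precision=3,suppress=True)
C=np.array([.567,-.194]);PSI=-.55;IND=np.array([.638,.157])
def pose(a,z=.121,r=.09):
    p=C-r*np.array([np.cos(a),np.sin(a)])
    return [p[0],p[1],z],(R.from_euler('z',a)*R.from_rotvec([np.pi,0,0])).as_rotvec()
E
python3 - <<'E'
from m import *
d=IND-C; goal=(np.arctan2(d[1],d[0])+PSI)/2
print(goal-PSI)
p,r=pose(PSI+.03,.25); movep(p,r)
p,r=pose(PSI+.03); print(ik(*pose(goal)))
print(move_l(p,.12,until_force=8))
grab(20); s=get_state(); print(s["finger_gap"],s["grasp_force"],s["contact_force"])
for a in np.linspace(PSI+.03,goal,7)[1:]:
    p,r=pose(a); move_l(p,.06,rot=r)
sleep(.3)
s=get_state(); print(s["position"],s["finger_gap"],s["grasp_force"],s["contact_force"],s["clock"])
for c in("top","scene","wrist"):
    f=cam(c); save(f,f"pics/e_{c}.png")
    for n in("indicator","view"):
        for t in tip_of(c,n)[:1]: print(c,n,t["score"],t["centre"],atz(f,t["centre"],.1))
a,b=[cv2.imread(f"pics/e_{c}.png") for c in("top","scene")]
a=cv2.resize(a[120:270,190:390],(400,300),interpolation=cv2.INTER_CUBIC);b=cv2.resize(b[150:300,190:390],(400,300),interpolation=cv2.INTER_CUBIC)
w=cv2.imread("pics/e_wrist.png")[:,:]; w=cv2.resize(w,(400,300))
cv2.imwrite("pics/e.png",np.vstack([np.hstack([a,b]),np.hstack([w,w*0])]))
E
```

```text
0.960605094972555
[-0.581  0.402 -0.387  0.782  0.     2.15 ]
False
0.18016194397243168 21.908419132232666 [-0.358  0.595  1.998]Traceback (most recent call last):
  File "<stdin>", line 9, in <module>
cell.MotionError: the arm cannot follow that straight line within its joint ranges
```

```bash
python3 - <<'E'
from m import *
s=get_state();print(s["q"],s["position"],s["eef_rot"],s["clock"])
for a in np.linspace(-.52,.41,7): print(a,pose(a)[1],ik(*pose(a)))
E
```

```text
[-0.441  0.361 -0.452  0.758  0.    -3.062] [ 0.489 -0.149  0.121] [-3.036  0.807 -0.   ] 26.55
-0.52 [ 3.036 -0.808 -0.   ] [-0.441  0.361 -0.452  0.758 -0.    -3.062]
-0.365 [ 3.089 -0.57  -0.   ] [-0.468  0.358 -0.457  0.756  0.     3.038]
-0.21000000000000002 [ 3.124 -0.329 -0.   ] [-0.496  0.359 -0.455  0.757  0.     2.856]
-0.05500000000000005 [ 3.14  -0.086 -0.   ] [-0.521  0.364 -0.447  0.76  -0.     2.675]
0.09999999999999998 [3.138 0.157 0.   ] [-0.544  0.373 -0.432  0.765 -0.     2.497]
0.255 [3.116 0.399 0.   ] [-0.564  0.386 -0.412  0.773  0.     2.322]
0.41 [3.076 0.64  0.   ] [-0.581  0.402 -0.387  0.782  0.     2.151]
```

Joint 6 is at the end of its range, so I'll regrip with the hand turned half a turn.

```bash
cat >> m.py <<'E'
def pose(a,z=.121,r=.09):
    p=C-r*np.array([np.cos(a),np.sin(a)])
    return [p[0],p[1],z],(R.from_euler('z',a+np.pi)*R.from_rotvec([np.pi,0,0])).as_rotvec()
E
python3 - <<'E'
from m import *
d=IND-C; goal=(np.arctan2(d[1],d[0])+PSI)/2
let_go(); s=get_state()["position"]; move_l([s[0],s[1],.22],.15)
q=list(get_state()["q"]); q[5]+=np.pi; set_joints(q)
p,r=pose(PSI+.03); print(get_state()["q"],ik(p,r),ik(*pose(goal)))
print(move_l(p,.12,rot=r,until_force=8))
grab(20); s=get_state(); print(s["finger_gap"],s["grasp_force"],s["contact_force"])
for a in np.linspace(PSI+.03,goal,7)[1:]:
    p,r=pose(a); move_l(p,.06,rot=r)
sleep(.3)
s=get_state(); print(s["position"],s["finger_gap"],s["grasp_force"],s["contact_force"],s["clock"])
for c in("top","scene","wrist"):
    f=cam(c); save(f,f"pics/e_{c}.png")
    for n in("indicator","view"):
        for t in tip_of(c,n)[:1]: print(c,n,t["score"],t["centre"],atz(f,t["centre"],.1))
a,b=[cv2.imread(f"pics/e_{c}.png") for c in("top","scene")]
a=cv2.resize(a[120:270,190:390],(400,300),interpolation=cv2.INTER_CUBIC);b=cv2.resize(b[150:300,190:390],(400,300),interpolation=cv2.INTER_CUBIC)
w=cv2.imread("pics/e_wrist.png")[:,:]; w=cv2.resize(w,(400,300))
cv2.imwrite("pics/e.png",np.vstack([np.hstack([a,b]),np.hstack([w,w*0])]))
E
```

```text
[-0.441  0.263 -0.312  0.996 -0.     0.079] [-0.441  0.361 -0.452  0.758  0.     0.079] [-0.581  0.402 -0.387  0.782  0.    -0.991]
False
0.17896601118251176 21.924131512641907 [-0.834  0.718  2.877]
[ 0.484 -0.23   0.121] 0.17932808189360372 22.387372255325317 [-6.1   -0.356  7.311] 34.8917
top indicator 0.84 [216.4, 181.0] [0.635 0.166 0.1  ]
top view 0.4 [328.6, 201.4] [ 0.568 -0.183  0.1  ]
scene indicator 0.84 [344.3, 181.2] [0.637 0.155 0.1  ]
scene view 0.62 [250.7, 260.8] [ 0.567 -0.195  0.1  ]
```

View pics/e.png

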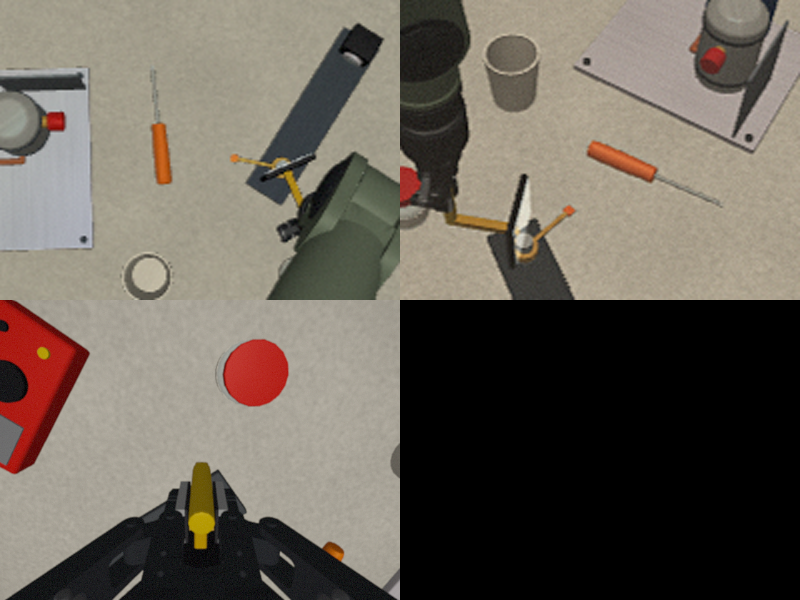

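The fingers hold the peg. The pointer's orange tip is at about (307.5,199) in the top view and (275,255) in the scene view, roughly towards the indicator. Next I'll measure its direction precisely.

```bash
python3 - <<'E'
from m import *
T={}
for c,u in (("top",(307.5,199)),("scene",(275,255))):
    f=cam(c); hsv=cv2.cvtColor(f["img"],cv2.COLOR_RGB2HSV)
    m=cv2.inRange(hsv,(3,150,120),(14,255,255)); ys,xs=np.nonzero(m)
    k=np.hypot(xs-u[0],ys-u[1])<7; px=[xs[k].mean(),ys[k].mean()]
    t=atz(f,px,.036)[:2]; T[c]=t
    print(c,k.sum(),px,t)
t=np.mean(list(T.values()),0)
for CC in (C,C+[.003,0],C-[.003,0],C+[0,.003]):
  for tt in (*T.values(),t):
    d=tt-CC;e=IND-CC; u=d/np.hypot(*d); print(CC,"len",np.hypot(*d),"view",np.arctan2(d[1],d[0]),"ind",np.arctan2(e[1],e[0]),"miss",u[0]*e[1]-u[1]*e[0])
print(get_state()["clock"])
E
```

```text
top 8 [np.float64(306.875), np.float64(198.625)] [ 0.583 -0.119]
scene 18 [np.float64(273.94444444444446), np.float64(254.77777777777777)] [ 0.583 -0.118]
[ 0.567 -0.194] len 0.07637248046185137 view 1.3622869705557688 ind 1.37121018994511 miss 0.0031954420701295894
[ 0.567 -0.194] len 0.07765306631257883 view 1.36423514417362 ind 1.37121018994511 miss 0.002497805868289585
[ 0.567 -0.194] len 0.07701273685314679 view 1.3632691560353727 ind 1.37121018994511 miss 0.002843725205022976
[ 0.57  -0.194] len 0.07580831312372059 view 1.401013006280757 ind 1.3794347035891412 miss -0.0077142103710742815
[ 0.57  -0.194] len 0.07709371560385701 view 1.4023308082551715 ind 1.3794347035891412 miss -0.008185242614185191
[ 0.57  -0.194] len 0.0764509977693388 view 1.4016774464559838 ind 1.3794347035891412 miss -0.007951708133538793
[ 0.564 -0.194] len 0.07704940755857678 view 1.3241850295737492 ind 1.3630129503316923 miss 0.013924687852179665
[ 0.564 -0.194] len 0.07832340920748497 view 1.3267378725602816 ind 1.3630129503316923 miss 0.013009588653115814
[ 0.564 -0.194] len 0.07768634510193295 view 1.3254719172734217 ind 1.3630129503316923 miss 0.013463397476112873
[ 0.567 -0.191] len 0.07344008439984988 view 1.3538309247158142 ind 1.3695355183864162 miss 0.005577555143072344
[ 0.567 -0.191] len 0.07471937372389686 view 1.356000423567449 ind 1.3695355183864162 miss 0.004807098959164285
[ 0.567 -0.191] len 0.0740796854810105 view 1.3549250404616866 ind 1.3695355183864162 miss 0.00518900383497628
35.4417
```

The pointer's line passes within about 3 mm of the indicator. A 3 mm error in the mirror's position would still leave it within 14 mm, against 30 mm allowed. I'm handing in.

```bash
python3 -c "
from cell import *
s=get_state();print(s['grasp_force'],s['finger_gap'],max(map(abs,s['joint_velocities'])));print(sign_off())"
```

```text
22.385820150375366 0.18271876444924562 0.0017818955630821368
the job is handed in; nothing more can be done
None
```

I handed in the job after about 35 s of the 61 s allowed, with three full pump strokes done and the gripper still holding the mirror by its peg, aimed within about 3 mm of the indicator by my measurement (30 mm allowed); the verdict was not shown.

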